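# Snap a sample tube into the tube mixer

## Robot

A 6-joint arm with a two-finger parallel gripper is mounted at the origin on a cart in front of the work surface, level with it; the furniture and walls round the work are solid. World frame = base frame: x ahead of the robot, y to its left, z up, the work surface at z = 0. Lengths are in m, angles in rad, forces in N, time in s.
With the tool pointing down it reaches from about 0.375 to 0.975 m from the base axis. Payload 3.8 kg.
Tool frame: the origin (TCP) lies on the mounting face of the last link; the fingertips stand 173 mm ahead of it and the grasp point (between the pads) lies 155 mm ahead of it; z points along the fingers, y is the line along which they close (so a half turn about z gives the same grasp; the last joint's range is limited). The gripper opens to 85 mm and grips with 20 to 120 N. Pads are 22 mm wide; open, the fingers measure 114 mm over their backs; the gripper's body (76 mm by 85 mm) begins 54 mm behind the grasp point. The pads swing forward as they close: fully open they stand 13 mm farther back than shut.
Start: joints at [-1.205, 0.264, 1.604, -0, 1.274, -0.037], TCP at [0.265, -0.621, 0.405] pointing down, gripper open.
Joint ranges: [-2.63, 2.63], [-0.94, 2.18], [0.31, 2.57], [-1.31, 4.45], [0, 2.66], [-2.55, 2.55]. Speed limits (rad/s): [2.57, 2.57, 3.14, 3.14, 3.14, 3.14].

## Interface

Orientations are given as a unit quaternion [x, y, z, w].
In Python, from station import env gives the robot as it stands.
- The arm moves only by the tool servo_tool, never from a script. Its argument "deltas" is a list of rows, each a list of 7 numbers: the shift along the tool's x, y, z in units of 40 mm (1.0 is 40 mm), then the turn, a rotation vector about the tool's x, y, z in units of 10 degrees (1.0 is 10 degrees), then the finger opening in mm, from 0 to 85.4. In form: [[x, y, z, rx, ry, rz, fingers], ...]. A call has 1 to 12 rows; each row shifts and turns the commanded pose from where the row before left it, along the tool's axes as they then stand; what a row does not reach is not made up. A row lasts 1/8 s, in which the tool goes at most 62.5 mm and 10.7 degrees, less where a joint would pass 70% of its speed; a pose out of reach is approached as far as the arm can. A call is refused whole if a number of a shift passes 1 or a number of a turn 1, either way. A call with a gripper value outside its range is refused whole. The fingers move at their own pace and stop on an object; "force" is the grip in N (left out, the last holds). Time passes only in rows, so rows that do not move let the fingers close. It gives the time, the measured TCP pose, the force, the opening and the grip force at its end, in the units of the state.
- env.read_state(): the state, without advancing time (a new reading comes with each control period).
- env.grab_frame(name): name is "scene" or "top" or "wrist"; returns the picture (400x640x3 uint8, red, green, blue); there is no depth.
- env.calibration(name): a dict with "fx", "fy", "cx", "cy" (pixels), "k1" (the pictures are not rectified: a ray, as slopes to the right and down, at radius r is drawn at 1 + k1 r^2 times it, then the intrinsics apply), "rvec" (rotation vector, rad) and "tvec" (3), from world to camera coordinates, as OpenCV has them. Camera axes: x right, y down, z forward; pixel columns grow to the right and rows downward; lengths in m; the calibration is good to about 2 mm. A picture is of the moment at which its call begins: read the wrist's pose just before it. calibration takes no time and is no camera call; for the wrist camera it gives the pose at the moment of the call.
- env.close_job(): hands the job in; it is judged then, once.
The state is a dict: "t": time; "joint_pos": joint angles; "qd": joint speeds; "effort": joint torques, N m; "tcp_pos": TCP position; "tcp_rot": TCP orientation; "contact_force": force on the tool from outside, world axes, zero at the start; "moment": the same for the moment, N m; "grip_width": opening from 0.0 (shut) to 1.0 (fully open); "gripper_force": force on a finger pad.
Only numpy, scipy, OpenCV 4.12 (cv2) and the standard library are available. Lean on these libraries where they do the work, as an engineer would, in place of code of your own. Each camera call takes 0.05 s, during which the arm holds its last target. There are 200 camera calls.

## Task

Load the stoppered sample tube that lies in the white rest into the tube mixer: hold it over the free pair of spring clips with its round foot towards the foot rail but still clear of it, and press it down until both clips have snapped round it. Then slide it along in the clips until you feel its foot bear firmly on the stop in its cup, and let go. It is glass, so press and push with feeling and never ram it; leave the two tubes already loaded, the timer and the marker pen where they are.

Things in the scene. Friction and masses are not known exactly. Their poses are not given: they have to be found in the camera images.
- mixer: Tube mixer, fixed: white housing, grey front panel (knob and switch not used), aluminium platform 52 mm above the bench, 156 x 172 mm. Origin: centre of the underside; x to the foot rail (away from the robot at yaw 0), y left, z up. Three stations at y = +48, 0, -48 mm each hold a tube along x, axis 76 mm above the bench, in two spring clips at x = -34 and +22 mm. One is free; which varies.
- clip_seats: Black feet of all six clips, part of the mixer (same origin and axes), on whose ribs a tube comes to rest. To press a tube in takes about 10 to 20 N on both clips together; some 5 mm above the seats the force drops and the clips pull it down. 10 to 20 N more on the seats does no harm. Once in, it is snug but slides along x against a drag of several N that varies.
- foot_rail: Grey rail along the far edge of the platform, part of the mixer, same origin and axes; 160 x 20 mm, top 90 mm above the bench. One round cup per station, 21 mm wide, mouth at x = +42 mm, closed above: a tube gets in only endwise. In each cup a rigid stop, screw-set 8 to 13 mm deep; its setting is not measured, feel for it. The foot should bear on it with a few N, at least 2, never over 15 N.
- free_cup (a point): Centre of the mouth of the free station's cup, on the axis of a seated tube (y = z = 0). Axes as the mixer's (x into the cup, z up). In this frame the clips are centred at x = -76 and -20 mm; the stop inside the cup stands somewhere between x = +8 and +13 mm, differently each time.
- tube: The tube to load: glass sample tube with round foot and black stopper, lying level in the rest, foot away from the robot. Glass 17.2 mm in diameter; 108 mm long with the stopper (21 mm in diameter, last 15 mm). Origin: tip of the foot, on the axis; z runs from foot to stopper. About 15 to 31 g.
- tube_foot (a point): Tip of the tube's round foot, on its axis.
- tube_neck (a point): Point on the tube's axis 90 mm from the foot, just below the stopper.
- tube_rest: White plastic rest, fixed to the bench: foot plate 90 x 46 x 6 mm with two V notches, 7 mm wide, at x = -34 and +34 mm, that carry the tube with its axis 32 mm above the bench. Origin: centre of the underside, x along the tube towards its foot. The tube is lifted straight up out of it.
- loaded_a: Tube already loaded at another station (black stopper), same size and origin as the tube; stay clear.
- loaded_b: Tube already loaded at another station (red stopper), same size and origin as the tube; stay clear.
- timer: White kitchen-type timer, 66 x 68 x 19 mm, lying behind the work; origin under its centre.
- pen: Black and white marker pen, 134 mm long, lying behind the work; origin under its centre.
- free_clips (a point): Point midway between the two clips of the free station, on the axis of a seated tube, 24 mm above the platform; axes as the mixer's. The clips, 8 mm wide, are at x = -28 and +28 mm, 48 mm free between them. The sprung jaws leave a mouth 14 mm wide 6 mm above the axis, under lips flared to 26 mm: a tube touches the lips with its axis about 12 mm above its seat.

How it is judged:
On the way, in this order (a step that is already met when the one before it is completed fails the run):
1. the tube lies over the free pair of clips, lined up with them, its foot short of the foot rail (x of tube_foot in the frame of free_cup between -0.027 and 0.002 m and y of tube_foot in the frame of free_cup between -0.007 and 0.007 m and z of tube_foot in the frame of free_cup between 0.005 and 0.04 m and y of tube_neck in the frame of free_cup between -0.007 and 0.007 m and z of tube_neck in the frame of free_cup between 0.005 and 0.04 m).
2. the tube is pressed down into both clips (axis within 2 mm of the clips' axis at foot and neck), its foot at the mouth of the cup at most (3 mm inside) (y of tube_foot in the frame of free_cup between -0.002 and 0.002 m and z of tube_foot in the frame of free_cup between -0.002 and 0.002 m and y of tube_neck in the frame of free_cup between -0.002 and 0.002 m and z of tube_neck in the frame of free_cup between -0.002 and 0.002 m and x of tube_foot in the frame of free_cup between -0.027 and 0.003 m), for 0.2 s.
3. still in both clips, the tube's foot is pushed along into its cup (6.5 to 14.5 mm past the mouth) and against the stop in it, with more than 1.5 N (y of tube_foot in the frame of free_cup between -0.002 and 0.002 m and z of tube_foot in the frame of free_cup between -0.002 and 0.002 m and y of tube_neck in the frame of free_cup between -0.002 and 0.002 m and z of tube_neck in the frame of free_cup between -0.002 and 0.002 m and x of tube_foot in the frame of free_cup between 0.0065 and 0.0145 m and contact force between tube and foot_rail above 1.5 N), for 0.15 s.
At the end, for the whole second after the job is handed in: the tube lies in both clips (foot and neck points within 2 mm of the free clips' axis, sideways and in height) with its foot 6.5 to 14.5 mm inside the cup, where the stop is, at rest and released (y of tube_foot in the frame of free_cup between -0.002 and 0.002 m and z of tube_foot in the frame of free_cup between -0.002 and 0.002 m and y of tube_neck in the frame of free_cup between -0.002 and 0.002 m and z of tube_neck in the frame of free_cup between -0.002 and 0.002 m and x of tube_foot in the frame of free_cup between 0.0065 and 0.0145 m and linear speed of tube below 0.01 m/s); the robot touches nothing.
It fails at once if the tube is forced down onto the seats of the clips with more than 45 N (the clips' own grip included) (contact force between tube and clip_seats above 45 N).
It fails at once if the foot is rammed against the stop or rail with more than 15 N (contact force between tube and foot_rail above 15 N).
It fails at once if a tube that was already loaded moves more than 4 mm (distance of any of loaded_a, loaded_b from where it was at the start of the episode above 0.004 m).
It fails at once if the timer or the marker pen is shifted by more than 10 mm (distance of any of timer, pen from where it was at the start of the episode above 0.01 m).
It also fails if it takes over 54 s, if anything falls off the work surface, if the arm or the gripper's body presses on something with over 40 N, if the wrist force passes 120 N, or if a joint passes its speed limit or range.

## Working session

There is one attempt and no reset: what is moved stays moved. The work goes in short steps, Python scripts to look and compute and a tool call to move; the robot and the scene stay as the last step left them, time stands still between calls to the robot, and variables do not carry over. Pictures are saved under pics/ and viewed, at most 10 in all, crops included, and the job is handed in when it is done.

Besides the shell and the picture viewer there is one more tool, called after ">>>" in YAML: its name, and indented under it one key for each argument. servo_tool: Moves the arm, as the interface text tells. Its arguments: {"type":"object","properties":{"deltas":{"type":"array"},"force":{"type":"number"}},"required":["deltas"]}

```bash
mkdir -p pics; ls
cat > h.py <<'E'
import numpy as np, cv2
from station import env
from scipy.spatial.transform import Rotation as R
def cam(n):
    c=env.calibration(n); Rm=R.from_rotvec(c['rvec']).as_matrix(); t=np.array(c['tvec']); return c,Rm,t
def ray(C,u,v):
    c,Rm,t=C; d=np.array([(u-c['cx'])/c['fx'],(v-c['cy'])/c['fy']]); s=d.copy()
    for _ in range(20): s=d/(1+c['k1']*(s@s))
    return -Rm.T@t, Rm.T@np.array([s[0],s[1],1])
def onz(C,u,v,z):
    o,d=ray(C,u,v); return o+d*(z-o[2])/d[2]
def proj(C,p):
    c,Rm,t=C; q=Rm@np.array(p)+t; s=q[:2]/q[2]; s=s*(1+c['k1']*(s@s)); return np.array([s[0]*c['fx']+c['cx'],s[1]*c['fy']+c['cy']])
def save(im,n): cv2.imwrite('pics/'+n,cv2.cvtColor(im,cv2.COLOR_RGB2BGR))
E
python3 - <<'E'
from h import *
for n in ('top','scene'):
    im=env.grab_frame(n); save(im,n+'0.png'); C=cam(n); print(n,C[0], -C[1].T@C[2])
print(env.read_state())
E
```

```text
pics
top {'fx': 484.8352992541836, 'fy': 484.8352992541836, 'cx': 327.1918657259597, 'cy': 202.09011500206822, 'k1': -0.1195606114903098, 'rvec': array([ 2.20889363, -2.14423962,  0.0858533 ]), 'tvec': array([-0.29859085,  0.53484976,  0.98978826])} [ 0.4594772  -0.28824587  1.02990125]
scene {'fx': 435.19030870063864, 'fy': 435.19030870063864, 'cx': 311.45473467040426, 'cy': 207.12559869926218, 'k1': -0.0634701739626262, 'rvec': array([ 0.66446157, -2.68479589,  1.0286293 ]), 'tvec': array([0.36164742, 0.4147111 , 0.57402554])} [0.27143691 0.23386944 0.70986376]
{'t': 0.1, 'joint_pos': array([-1.20487358e+00,  2.64681668e-01,  1.60524926e+00, -7.55221480e-06,
        1.27374295e+00, -3.68867295e-02]), 'qd': array([ 5.92194994e-04, -2.29077567e-03, -2.30224871e-03,  4.32542188e-04,
        7.45902577e-05, -6.75943539e-04]), 'effort': array([ 2.94313695e-04, -5.16708112e+01, -3.68589842e+01, -4.86764361e-05,
        6.24843640e-03,  1.67020607e-05]), 'tcp_pos': array([ 0.26449407, -0.6206745 ,  0.4034772 ]), 'tcp_rot': array([ 9.79785780e-01,  2.00046849e-01, -1.73988823e-04, -1.02596877e-03]), 'contact_force': array([-0.09185548,  0.49081516, -0.19537668]), 'moment': array([ 0.04863259, -0.02939035, -0.00665159]), 'gripper_force': 0.0, 'grip_width': 0.9983659336727602}
```

View pics/top0.png

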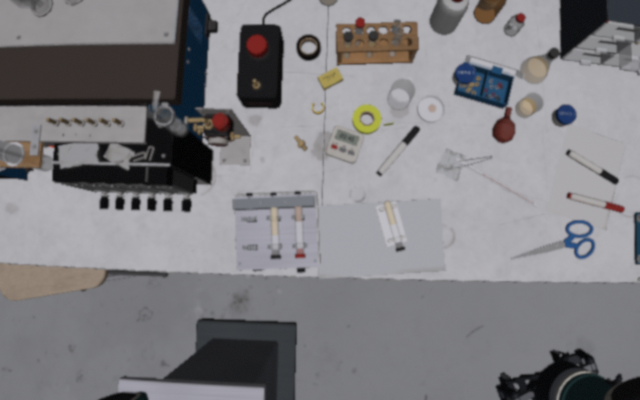

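View pics/scene0.png

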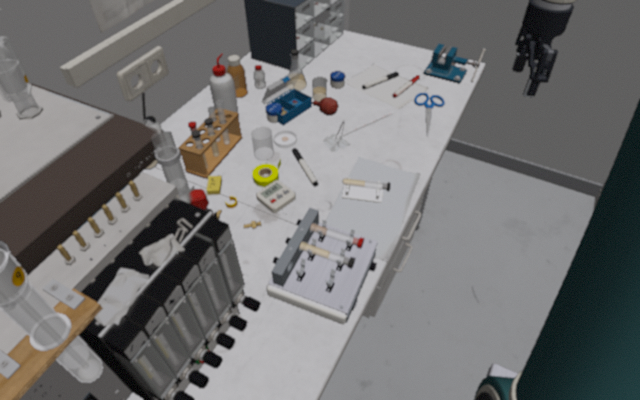

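The top view shows the rest with the tube: foot at about (387,203), stopper at (400,247). The mixer has its rail at v≈200, loaded tubes at u≈276 and u≈299, and a free left station at u≈250. The scene view agrees. I'll get rough positions next, then look with the wrist camera.

Run:
```python
from h import *
C=cam('top')
for n,u,v,z in [('foot',387,203,.032),('stop',401,249,.032),('railL',235,197,.09),('railR',317,194,.09),('blk stop',276,256,.076),('blk foot',275,208,.076),('red stop',300,256,.076),('platBL',237,269,.052),('platBR',318,267,.052)]:
    print(n,onz(C,u,v,z).round(4))
w=cam('wrist'); s=env.read_state(); Rt=R.from_quat(s['tcp_rot']).as_matrix()
print('tool axes\n',Rt.round(3)); cw=-w[1].T@w[2]; print('cam in tool',(Rt.T@(cw-s['tcp_pos'])).round(4),'\ncam axes in tool (cols)\n',(Rt.T@w[1].T).round(3),w[0]['fx'],w[0]['k1'])
```

```text
foot [ 0.5444 -0.4063  0.032 ]
stop [ 0.4504 -0.4372  0.032 ]
railL [ 0.5425 -0.1023  0.09  ]
railR [ 0.553  -0.2626  0.09  ]
blk stop [ 0.4299 -0.1856  0.076 ]
blk foot [ 0.5242 -0.1802  0.076 ]
red stop [ 0.4314 -0.2328  0.076 ]
platBL [ 0.4004 -0.1051  0.052 ]
platBR [ 0.4098 -0.2682  0.052 ]
tool axes
 [[ 0.92   0.392 -0.001]
 [ 0.392 -0.92   0.002]
 [ 0.    -0.002 -1.   ]]
cam in tool [ 0.0784 -0.0003  0.0316] 
cam axes in tool (cols)
 [[-0.    -0.953 -0.303]
 [ 1.    -0.001  0.001]
 [-0.001 -0.303  0.953]] 319.0775672124034 -0.0628717243995126
```

>>> servo_tool:
  deltas:
    - [0.92,-0.29,0.23,0,0,0,85]
    - [0.92,-0.29,0.23,0,0,0,85]
    - [0.92,-0.29,0.23,0,0,0,85]
    - [0.92,-0.29,0.23,0,0,0,85]
    - [0.92,-0.29,0.23,0,0,0,85]
    - [0.92,-0.29,0.23,0,0,0,85]
    - [0.92,-0.29,0.23,0,0,0,85]
    - [0.92,-0.29,0.23,0,0,0,85]
    - [0,0,0,0,0,0.5,85]
    - [0,0,0,0,0,0,85]
    - [0,0,0,0,0,0,85]

```text
t: 1.48
tcp_pos: [0.4988, -0.4204, 0.3309]
tcp_rot: [0.988, 0.158, -0.0, -0.0]
contact_force: [0.1, 0.3, -0.0]
grip_width: 0.995
gripper_force: 0.0
```

Run:
```python
from h import *
import pickle
C=cam('wrist'); im=env.grab_frame('wrist'); save(im,'w_tube.png'); pickle.dump((C,im),open('w_tube.pkl','wb'))
```

```text
(no output)
```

View pics/w_tube.png

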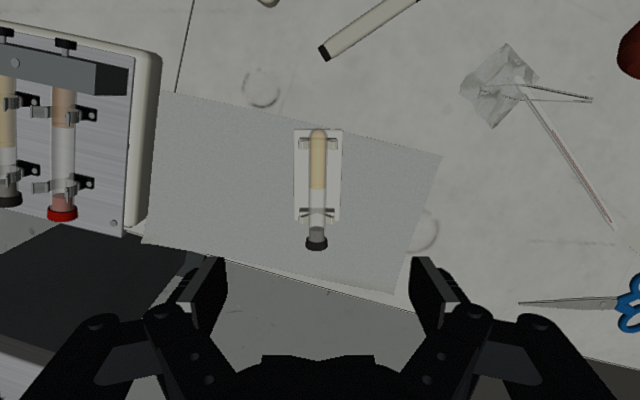

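The wrist picture shows the tube upright and aligned with the tool. The foot tip is at (317,128), the stopper end at about (316,249), and the rest plate spans (294..342, 129..220). The gripper fingers are clear. The mixer is next.

>>> servo_tool:
  deltas:
    - [0.19,-0.83,-0.09,0,0,0,85]
    - [0.19,-0.83,-0.09,0,0,0,85]
    - [0.19,-0.83,-0.09,0,0,0,85]
    - [0.19,-0.83,-0.09,0,0,0,85]
    - [0.19,-0.83,-0.09,0,0,0,85]
    - [0.19,-0.83,-0.09,0,0,0,85]
    - [0.19,-0.83,-0.09,0,0,0,85]
    - [0.19,-0.83,-0.09,0,0,0,85]
    - [0,0,0,0,0,0.74,85]
    - [0,0,0,0,0,0.74,85]
    - [0,0,0,0,0,0,85]
    - [0,0,0,0,0,0,85]

```text
t: 3.02
tcp_pos: [0.4743, -0.1492, 0.36]
tcp_rot: [1.0, 0.029, 0.0, 0.0]
contact_force: [-0.2, -1.0, 0.6]
grip_width: 0.992
gripper_force: 0.0
```

Run:
```python
from h import *
import pickle
C=cam('wrist'); im=env.grab_frame('wrist'); save(im,'w_mix.png'); pickle.dump((C,im),open('w_mix.pkl','wb'))
C,im=pickle.load(open('w_tube.pkl','rb'))
for u,v in [(317,128),(317,180),(316.5,249)]: print(onz(C,u,v,.032).round(4))
# profile across the tube, rows along
g=cv2.cvtColor(im,cv2.COLOR_RGB2HSV)
for v in (140,150,160,170,180): 
    xs=np.where(g[v,296:340,1]>45)[0]+296; print(v,xs.min() if len(xs) else None,xs.max() if len(xs) else None)
print(im[120:150,317].tolist()[::2]); print(im[225:256:2,316].tolist())
```

```text
[ 0.5505 -0.4027  0.032 ]
[ 0.5085 -0.4164  0.032 ]
[ 0.4458 -0.4364  0.032 ]
140 310 325
150 310 325
160 310 325
170 310 324
180 310 324
[[140, 142, 137], [141, 141, 136], [135, 137, 133], [130, 133, 130], [103, 102, 97], [123, 115, 94], [147, 137, 112], [154, 142, 116], [155, 145, 116], [140, 133, 105], [153, 146, 115], [153, 146, 115], [153, 147, 116], [153, 147, 116], [155, 149, 120]]
[[142, 143, 138], [74, 74, 71], [75, 74, 72], [90, 90, 85], [96, 96, 92], [97, 96, 92], [98, 97, 93], [97, 96, 92], [96, 95, 91], [29, 29, 27], [29, 29, 27], [29, 29, 27], [20, 22, 19], [115, 117, 115], [131, 134, 132], [133, 136, 133]]
```

View pics/w_mix.png

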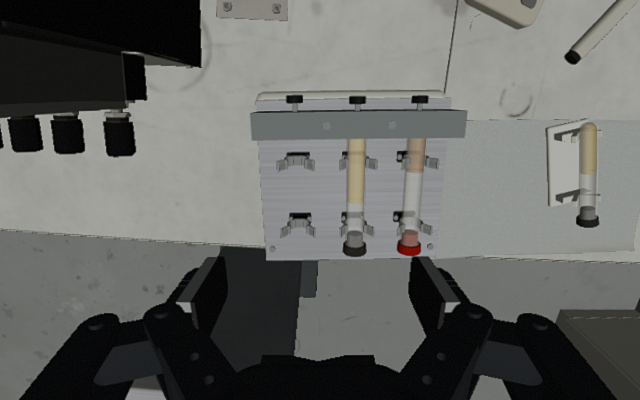

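The mixer view shows the rail across (251..466, 110..138). The loaded tubes are at u≈355 and u≈412. The free clips are at (296,160) and (298,225), which is the left station. I'll zoom in for precise features.

Run:
```python
from h import *
import pickle
C,im=pickle.load(open('w_mix.pkl','rb'))
save(cv2.resize(im[92:268,245:477],None,fx=3.4,fy=3.4,interpolation=cv2.INTER_CUBIC),'crop.png')
```

```text
(no output)
```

View pics/crop.png

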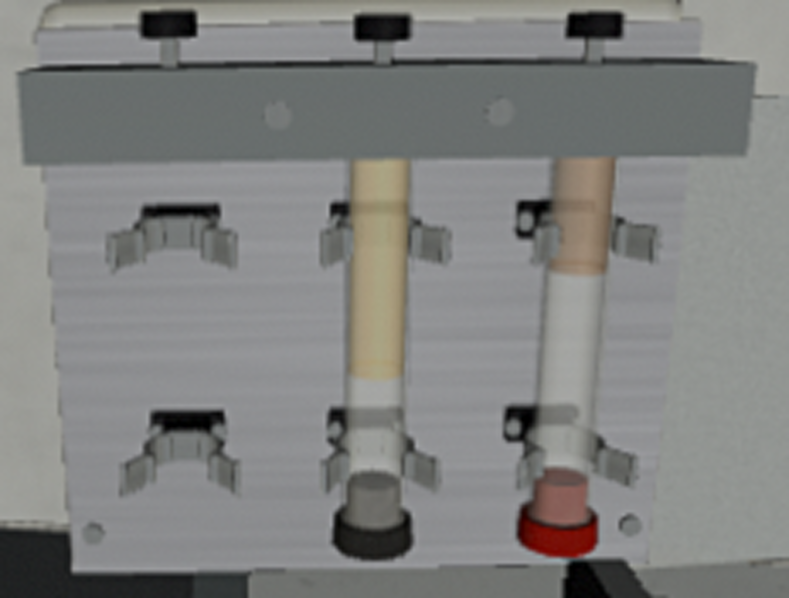

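The crop shows the rail's front top edge running from (22,164) to (749,155). Tube A's axis is at x≈379→375 and the red tube's at 585→567. The free clips sit at x≈172 (front lips) and x≈180 (rear lips).

Run:
```python
from h import *
import pickle
C,im=pickle.load(open('w_mix.pkl','rb'))
P=lambda x,y,z: onz(C,245+x/3.4-.35,92+y/3.4-.35,z)
F={}
for n,x,y,z in [('railL',22,164,.09),('railR',749,155,.09),('A1',379.5,165,.076),('A2',375,390,.076),('B1',585,165,.076),('B2',567,400,.076),('pL',73,572,.052),('pR',645,563,.052),('lipF',172.5,250,.088),('lipR',180,470,.088),('ftF',181,210,.056),('ftR',189,418,.056)]:
    F[n]=P(x,y,z); print(n,F[n].round(4))
d=F['railL']-F['railR']; print('len',np.linalg.norm(d),'yaw rail',np.degrees(np.arctan2(-d[0],d[1])))
d=F['pL']-F['pR']; print('len',np.linalg.norm(d),'yaw plat',np.degrees(np.arctan2(-d[0],d[1])))
for a,b in (('A1','A2'),('B1','B2'),('lipF','lipR')):
    d=F[a]-F[b]; print(a,np.degrees(np.arctan2(d[1],d[0])),np.linalg.norm(d))
yaw=np.radians(3.3); X=np.array([np.cos(yaw),np.sin(yaw)]);Y=np.array([-X[1],X[0]])
o=(F['railL']+F['railR'])[:2]/2
for k in F: print(k,'mix x,y',((F[k][:2]-o)@X*1e3+42).round(1),((F[k][:2]-o)@Y*1e3).round(1))
print('cup',o+.048*Y)
```

```text
railL [ 0.52   -0.0966  0.09  ]
railR [ 0.5318 -0.2562  0.09  ]
A1 [ 0.5226 -0.1765  0.076 ]
A2 [ 0.4678 -0.1805  0.076 ]
B1 [ 0.5257 -0.2243  0.076 ]
B2 [ 0.4679 -0.2285  0.076 ]
pL [ 0.3999 -0.1031  0.052 ]
pR [ 0.4119 -0.2667  0.052 ]
lipF [ 0.5023 -0.1302  0.088 ]
lipR [ 0.4489 -0.134   0.088 ]
ftF [ 0.5061 -0.1301  0.056 ]
ftR [ 0.4503 -0.1344  0.056 ]
len 0.16004152878762448 yaw rail 4.231876298700676
len 0.16401457049629922 yaw plat 4.177329427629296
A1 4.233929591731672 0.05500557796072114
B1 4.131611231271058 0.05790977287794455
lipF 4.0758805463161805 0.05361946209951609
railL mix x,y 40.7 80.0
railR mix x,y 43.3 -80.0
A1 mix x,y 38.7 0.1
A2 mix x,y -16.3 -0.8
B1 mix x,y 39.0 -47.8
B2 mix x,y -18.9 -48.6
pL mix x,y -79.6 80.4
pR mix x,y -77.0 -83.6
lipF mix x,y 21.1 47.5
lipR mix x,y -32.5 46.8
ftF mix x,y 24.8 47.4
ftR mix x,y -31.1 46.3
cup [ 0.52316228 -0.12850359]
```

>>> servo_tool:
  deltas:
    - [0.043,0.844,0.3,0,0,0,60]
    - [0.043,0.844,0.3,0,0,0,60]
    - [0.043,0.844,0.3,0,0,0,60]
    - [0.043,0.844,0.3,0,0,0,60]
    - [0.043,0.844,0.3,0,0,0,60]
    - [0.043,0.844,0.3,0,0,0,60]
    - [0.043,0.844,0.3,0,0,0,60]
    - [0.043,0.844,0.3,0,0,0,60]
    - [0,0,0,0,0,-0.73,60]
    - [0,0,0,0,0,-0.73,60]
    - [0,0,0,0,0,0,60]
    - [0,0,0,0,0,0,60]

```text
t: 4.58
tcp_pos: [0.5036, -0.4178, 0.2638]
tcp_rot: [0.988, 0.155, -0.0, -0.0]
contact_force: [1.0, 0.0, -0.6]
grip_width: 0.706
gripper_force: 0.0
```

```bash
cat >> h.py <<'E'
def go(x,y,z,yawdeg):
    s=env.read_state(); Rt=R.from_quat(s['tcp_rot']).as_matrix()
    d=Rt.T@(np.array([x,y,z])-s['tcp_pos'])/.04
    y0=np.radians(yawdeg); T=np.array([[np.cos(y0),np.sin(y0),0],[np.sin(y0),-np.cos(y0),0],[0,0,-1]])
    r=np.degrees(R.from_matrix(Rt.T@T).as_rotvec())/10
    print('t',s['t'],'pos',s['tcp_pos'].round(4),'shift',d.round(3),'turn',r.round(3),'F',s['contact_force'].round(2),'M',s['moment'].round(2),'w',round(s['grip_width']*85.4,1),'gf',round(s['gripper_force'],1))
E
python3 -c "
from h import *
go(.5037,-.4178,.186,17.9)"
```

```text
t 4.575 pos [ 0.5036 -0.4178  0.2638] shift [0.003 0.002 1.946] turn [-0.     0.    -0.012] F [ 0.96  0.03 -0.61] M [ 0.05 -0.    0.06] w 60.3 gf 0.0
```

Descend, then close gently.

>>> servo_tool:
  deltas:
    - [0,0,0.5,0,0,0,60]
    - [0,0,0.5,0,0,0,60]
    - [0,0,0.5,0,0,0,40]
    - [0,0,0.3,0,0,0,40]
    - [0,0,0.14,0,0,0,40]
    - [0,0,0,0,0,0,24]
    - [0,0,0,0,0,0,12]
    - [0,0,0,0,0,0,10]
    - [0,0,0,0,0,0,10]
    - [0,0,0,0,0,0,10]
  force: 40

```text
t: 5.82
tcp_pos: [0.5038, -0.4179, 0.1868]
tcp_rot: [0.988, 0.155, 0.0, 0.0]
contact_force: [1.3, -0.8, 1.1]
grip_width: 0.185
gripper_force: 39.1
```

```bash
python3 -c "
from h import *
go(.5037,-.4178,.187,17.9)"
```

```text
t 5.825 pos [ 0.5038 -0.4179  0.1868] shift [-0.003 -0.003 -0.004] turn [ 0.006 -0.003 -0.002] F [ 1.34 -0.77  1.14] M [-0.   -0.06 -0.  ] w 15.8 gf 39.1
```

>>> servo_tool:
  deltas:
    - [0,0,0,0,0,0,5]
    - [0,0,-0.3,0,0,0,5]
    - [0,0,-0.7,0,0,0,5]
    - [0,0,-0.9,0,0,0,5]
    - [0,0,-0.9,0,0,0,5]
    - [0,0,-0.4,0,0,0,5]
    - [0,0,0,0,0,0,5]
  force: 80

```text
t: 6.7
tcp_pos: [0.5039, -0.4179, 0.3159]
tcp_rot: [0.988, 0.155, 0.001, 0.001]
contact_force: [0.7, -0.0, -0.7]
grip_width: 0.172
gripper_force: 78.0
```

>>> servo_tool:
  deltas:
    - [0.08,-0.4,0,0,0,0,5]
    - [0.166,-0.88,0,0,0,0,5]
    - [0.166,-0.88,0,0,0,0,5]
    - [0.166,-0.88,0,0,0,0,5]
    - [0.166,-0.88,0,0,0,0,5]
    - [0.166,-0.88,0,0,0,0,5]
    - [0.166,-0.88,0,0,0,0,5]
    - [0.166,-0.88,0,0,0,0,5]
    - [0.09,-0.5,0,0,0,0.69,5]
    - [0,0,0,0,0,0.68,5]
    - [0,0,0,0,0,0,5]
    - [0,0,0,0,0,0,5]

```text
t: 8.2
tcp_pos: [0.467, -0.1322, 0.3132]
tcp_rot: [0.999, 0.037, -0.001, -0.0]
contact_force: [0.1, 0.8, -0.5]
grip_width: 0.176
gripper_force: 78.1
```

Run:
```python
from h import *
go(.4675,-.1325,.260,4.2)
im=env.grab_frame('wrist'); save(im,'w_held.png')
C=cam('wrist'); s=env.read_state(); X=np.array([.9973,.0732,0])
for d in (0,.051): print(proj(C,s['tcp_pos']-[0,0,.155]+X*d))
```

```text
t 8.2 pos [ 0.467  -0.1322  0.3132] shift [0.014 0.009 1.33 ] turn [-0.005  0.011  0.01 ] F [ 0.1   0.8  -0.52] M [-0.01  0.05 -0.  ] w 15.0 gf 78.1
[318.88928842 282.23818061]
[319.14482514 169.64008897]
```

View pics/w_held.png

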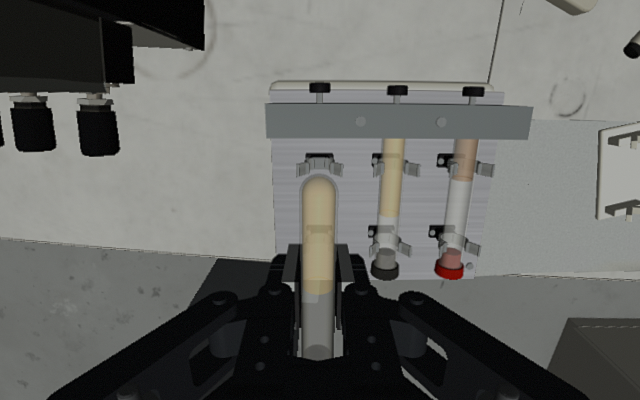

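The held tube points at the free clips. The glass foot tip is at (319,173), about 49.5 mm ahead of the grasp, lined up sideways and still clear of the rail (v=138). Lowering to the hover height.

>>> servo_tool:
  deltas:
    - [0.014,0.009,0.3,0,0,0,5]
    - [0,0,0.4,0,0,0,5]
    - [0,0,0.4,0,0,0,5]
    - [0,0,0.3,0,0,0,5]
    - [0,0,0,0,0,0,5]
    - [0,0,0,0,0,0,5]

```text
t: 9.0
tcp_pos: [0.4684, -0.133, 0.2584]
tcp_rot: [0.999, 0.036, 0.0, 0.0]
contact_force: [0.4, 0.1, -0.0]
grip_width: 0.175
gripper_force: 78.1
```

Run:
```python
from h import *
go(.4675,-.1325,.231,4.2)
im=env.grab_frame('wrist'); save(im[60:360,220:460].repeat(2,0).repeat(2,1),'w_hover.png')
C=cam('wrist'); print(proj(C,[.5224,-.1285,.09]))
```

```text
t 9.0 pos [ 0.4684 -0.133   0.2584] shift [-0.023 -0.014  0.686] turn [ 0.001 -0.002 -0.002] F [ 0.37  0.05 -0.01] M [-0.   -0.    0.03] w 14.9 gf 78.1
[317.171991   156.86286549]
```

View pics/w_hover.png

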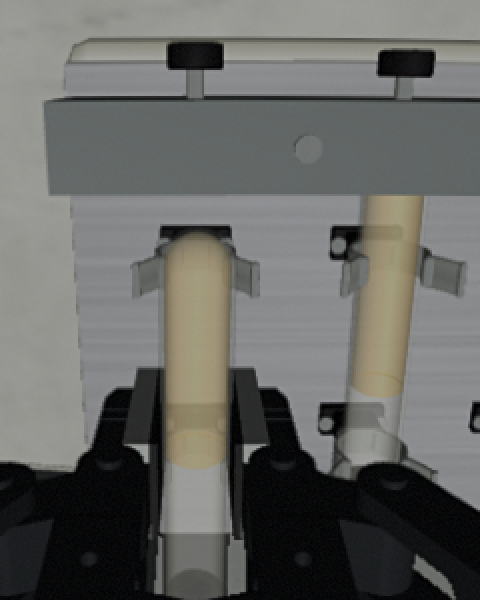

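The tube is centred between the clip lips and its foot is about 4–5 mm short of the rail. Now pressing slowly.

>>> servo_tool:
  deltas:
    - [0,-0.014,0.06,0,0,0,5]
    - [0,0,0.06,0,0,0,5]
    - [0,0,0.06,0,0,0,5]
    - [0,0,0.06,0,0,0,5]
    - [0,0,0.05,0,0,0,5]
    - [0,0,0.05,0,0,0,5]
    - [0,0,0.025,0,0,0,5]
    - [0,0,0.025,0,0,0,5]
    - [0,0,0,0,0,0,5]
  force: 100

```text
t: 10.18
tcp_pos: [0.4683, -0.1325, 0.2429]
tcp_rot: [0.999, 0.037, 0.0, 0.0]
contact_force: [-0.1, -1.7, 1.3]
grip_width: 0.176
gripper_force: 97.7
```

```bash
python3 -c "
from h import *
go(.4675,-.1325,.231,4.2)"
```

```text
t 10.175 pos [ 0.4683 -0.1325  0.2429] shift [-0.02  -0.003  0.297] turn [ 0.003 -0.002 -0.001] F [-0.05 -1.7   1.27] M [-0.16  0.06  0.02] w 15.0 gf 97.7
```

>>> servo_tool:
  deltas:
    - [0,0,0.025,0,0,0,5]
    - [0,0,0.025,0,0,0,5]
    - [0,0,0.025,0,0,0,5]
    - [0,0,0.025,0,0,0,5]
    - [0,0,0,0,0,0,5]

```text
t: 10.8
tcp_pos: [0.4691, -0.1327, 0.2408]
tcp_rot: [0.999, 0.036, 0.001, 0.001]
contact_force: [-2.9, -0.2, 11.9]
grip_width: 0.167
gripper_force: 99.2
```

>>> servo_tool:
  deltas:
    - [0,0,0.025,0,0,0,5]
    - [0,0,0.025,0,0,0,5]
    - [0,0,0,0,0,0,5]

```text
t: 11.18
tcp_pos: [0.4695, -0.1327, 0.2392]
tcp_rot: [0.999, 0.036, 0.002, 0.001]
contact_force: [-2.3, 0.6, 12.9]
grip_width: 0.163
gripper_force: 99.4
```

```bash
python3 -c "
from h import *
go(.4675,-.1325,.231,4.2)"
```

```text
t 11.175 pos [ 0.4695 -0.1327  0.2392] shift [-0.049 -0.009  0.204] turn [ 0.007 -0.021 -0.003] F [-2.31  0.62 12.91] M [0.1  0.35 0.04] w 13.9 gf 99.4
```

>>> servo_tool:
  deltas:
    - [0,0,0.025,0,0,0,5]
    - [0,0,0.025,0,0,0,5]
    - [0,0,0,0,0,0,5]

```text
t: 11.55
tcp_pos: [0.4697, -0.1327, 0.237]
tcp_rot: [0.999, 0.036, 0.002, 0.001]
contact_force: [0.5, 0.1, 9.2]
grip_width: 0.167
gripper_force: 99.1
```

>>> servo_tool:
  deltas:
    - [0,0,0.025,0,0,0,5]
    - [0,0,0.025,0,0,0,5]
    - [0,0,0,0,0,0,5]

```text
t: 11.92
tcp_pos: [0.4695, -0.1325, 0.2336]
tcp_rot: [0.999, 0.036, 0.002, 0.001]
contact_force: [5.2, -0.7, -1.1]
grip_width: 0.172
gripper_force: 97.9
```

```bash
python3 -c "
from h import *
go(.4675,-.1325,.231,4.2)"
```

```text
t 11.925 pos [ 0.4695 -0.1325  0.2336] shift [-0.05  -0.005  0.064] turn [ 0.007 -0.025 -0.003] F [ 5.21 -0.72 -1.12] M [-0.09 -0.82  0.06] w 14.7 gf 97.9
```

>>> servo_tool:
  deltas:
    - [0,0,0.025,0,0,0,5]
    - [0,0,0.025,0,0,0,5]
    - [0,0,0,0,0,0,5]

```text
t: 12.3
tcp_pos: [0.4683, -0.1327, 0.2307]
tcp_rot: [0.999, 0.037, 0.0, 0.0]
contact_force: [2.9, -2.4, 0.1]
grip_width: 0.169
gripper_force: 98.0
```

```bash
python3 -c "
from h import *
go(.4675,-.1325,.231,4.2)"
```

```text
t 12.3 pos [ 0.4683 -0.1327  0.2307] shift [-0.019 -0.005 -0.008] turn [ 0.005 -0.001 -0.   ] F [ 2.94 -2.36  0.1 ] M [-0.56 -0.43  0.19] w 14.4 gf 98.0
```

>>> servo_tool:
  deltas:
    - [0,0,0.02,0,0,0,5]
    - [0,0,0,0,0,0,5]

```text
t: 12.55
tcp_pos: [0.4683, -0.1327, 0.2306]
tcp_rot: [0.999, 0.037, 0.0, 0.0]
contact_force: [0.3, -3.6, 5.3]
grip_width: 0.166
gripper_force: 98.6
```

>>> servo_tool:
  deltas:
    - [0,0,0.015,0,0,0,5]
    - [0,0,0,0,0,0,5]

```text
t: 12.8
tcp_pos: [0.4684, -0.1327, 0.2305]
tcp_rot: [0.999, 0.037, 0.0, 0.0]
contact_force: [-0.6, -2.4, 8.9]
grip_width: 0.172
gripper_force: 99.0
```

```bash
python3 -c "
from h import *
go(.4675,-.1325,.231,4.2)"
```

```text
t 12.8 pos [ 0.4684 -0.1327  0.2305] shift [-0.022 -0.006 -0.012] turn [ 0.004 -0.001 -0.001] F [-0.56 -2.37  8.89] M [-0.43  0.18  0.14] w 14.7 gf 99.0
```

Seated: 9 N at the hard stop. I'll relax, reopen slightly, shift 3 mm back for slide room, and regrip.

>>> servo_tool:
  deltas:
    - [0,0.01,-0.035,0,0,0,5]
    - [0,0,0,0,0,0,26]
    - [0,0,0,0,0,0,26]
    - [0,0,0,0,0,0,26]
    - [-0.075,0,0,0,0,0,26]
    - [0,0,0,0,0,0,26]

```text
t: 13.55
tcp_pos: [0.4648, -0.1329, 0.2305]
tcp_rot: [0.999, 0.036, -0.0, -0.0]
contact_force: [0.1, -0.8, -0.9]
grip_width: 0.305
gripper_force: 0.0
```

Run:
```python
from h import *
go(.4655,-.1327,.231,4.2)
im=env.grab_frame('wrist'); save(im[60:360,220:460].repeat(2,0).repeat(2,1),'w_seat.png')
C=cam('wrist'); print(C[2])
for v in (157,160,165,170,175,180): print(v,((onz(C,318,v,.076)[:2]-[.5224,-.1285])@[.9973,.0732]*1e3).round(1))
```

```text
t 13.55 pos [ 0.4648 -0.1329  0.2305] shift [ 0.017 -0.003 -0.012] turn [-0.002  0.003 -0.003] F [ 0.11 -0.81 -0.89] M [-0.    0.01 -0.03] w 26.0 gf 0.0
[-0.16574543  0.44716657  0.35077035]
157 -1.3
160 -2.5
165 -4.5
170 -6.5
175 -8.5
180 -10.5
```

View pics/w_seat.png

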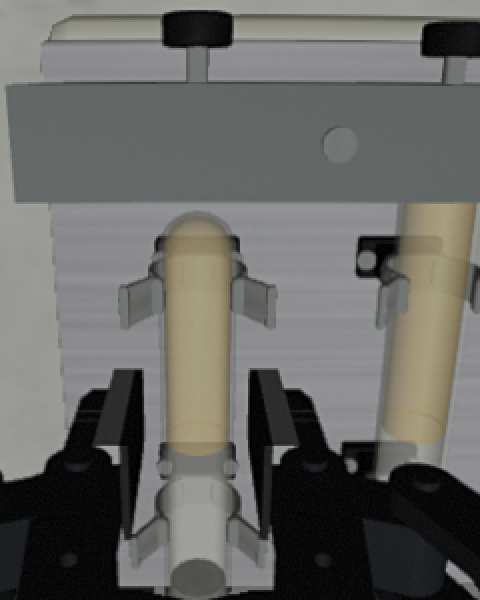

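The tube sits in both clips, with its foot at about (319,165), roughly 4.5 mm before the mouth. Regripping and sliding 9 mm.

>>> servo_tool:
  deltas:
    - [0,0,0,0,0,0,12]
    - [0,0,0,0,0,0,5]
    - [0,0,0,0,0,0,5]
    - [0,0,0,0,0,0,5]
  force: 50

```text
t: 14.1
tcp_pos: [0.4653, -0.1331, 0.2308]
tcp_rot: [0.999, 0.037, 0.0, 0.0]
contact_force: [-1.1, -1.3, 2.5]
grip_width: 0.182
gripper_force: 48.8
```

>>> servo_tool:
  deltas:
    - [0.02,0,0,0,0,0,5]
    - [0.02,0,0,0,0,0,5]
    - [0.02,0,0,0,0,0,5]
    - [0.02,0,0,0,0,0,5]
    - [0.02,0,0,0,0,0,5]
    - [0.02,0,0,0,0,0,5]
    - [0.02,0,0,0,0,0,5]

```text
t: 14.98
tcp_pos: [0.4703, -0.1327, 0.2308]
tcp_rot: [0.999, 0.037, -0.001, 0.0]
contact_force: [-4.7, -2.0, 4.9]
grip_width: 0.177
gripper_force: 49.2
```

>>> servo_tool:
  deltas:
    - [0.02,0,0,0,0,0,5]
    - [0.02,0,0,0,0,0,5]
    - [0.02,0,0,0,0,0,5]
    - [0.02,0,0,0,0,0,5]

```text
t: 15.48
tcp_pos: [0.4735, -0.1325, 0.2308]
tcp_rot: [0.999, 0.037, -0.001, 0.0]
contact_force: [-4.5, -2.9, 4.8]
grip_width: 0.187
gripper_force: 49.2
```

```bash
python3 -c "
from h import *
go(.4648,-.1329,.2305,4.2)"
```

```text
t 15.475 pos [ 0.4735 -0.1325  0.2308] shift [-0.217 -0.005  0.007] turn [ 0.     0.012 -0.001] F [-4.46 -2.91  4.83] M [-0.41  0.75  0.01] w 16.0 gf 49.2
```

>>> servo_tool:
  deltas:
    - [0.02,0,0,0,0,0,5]
    - [0.02,0,0,0,0,0,5]
    - [0.015,0,0,0,0,0,5]

```text
t: 15.85
tcp_pos: [0.4756, -0.1323, 0.2308]
tcp_rot: [0.999, 0.037, -0.001, 0.0]
contact_force: [-5.8, -2.0, 5.8]
grip_width: 0.184
gripper_force: 49.2
```

>>> servo_tool:
  deltas:
    - [0.012,0,0,0,0,0,5]
    - [0.012,0,0,0,0,0,5]

```text
t: 16.1
tcp_pos: [0.4766, -0.1322, 0.2308]
tcp_rot: [0.999, 0.037, -0.001, 0.0]
contact_force: [-4.3, -1.7, 5.5]
grip_width: 0.185
gripper_force: 49.2
```

>>> servo_tool:
  deltas:
    - [0.012,0,0,0,0,0,5]
    - [0.012,0,0,0,0,0,5]

```text
t: 16.35
tcp_pos: [0.4775, -0.1322, 0.2307]
tcp_rot: [0.999, 0.037, -0.001, 0.0]
contact_force: [-5.3, -2.6, 6.2]
grip_width: 0.183
gripper_force: 49.2
```

>>> servo_tool:
  deltas:
    - [0.012,0,0,0,0,0,5]
    - [0.012,0,0,0,0,0,5]

```text
t: 16.6
tcp_pos: [0.4785, -0.1321, 0.2308]
tcp_rot: [0.999, 0.037, -0.001, 0.0]
contact_force: [-4.2, -2.0, 5.6]
grip_width: 0.182
gripper_force: 49.2
```

>>> servo_tool:
  deltas:
    - [0.012,0,0,0,0,0,5]
    - [0.012,0,0,0,0,0,5]

```text
t: 16.85
tcp_pos: [0.4794, -0.132, 0.2308]
tcp_rot: [0.999, 0.037, -0.001, 0.0]
contact_force: [-4.5, -2.6, 6.0]
grip_width: 0.187
gripper_force: 49.2
```

>>> servo_tool:
  deltas:
    - [0.012,0,0,0,0,0,5]
    - [0.012,0,0,0,0,0,5]

```text
t: 17.1
tcp_pos: [0.4804, -0.1319, 0.2307]
tcp_rot: [0.999, 0.037, -0.001, 0.0]
contact_force: [-5.3, -2.9, 5.3]
grip_width: 0.182
gripper_force: 49.2
```

>>> servo_tool:
  deltas:
    - [0.012,0,0,0,0,0,5]
    - [0.012,0,0,0,0,0,5]

```text
t: 17.35
tcp_pos: [0.4814, -0.1319, 0.2307]
tcp_rot: [0.999, 0.037, -0.001, 0.0]
contact_force: [-5.3, -3.1, 5.6]
grip_width: 0.183
gripper_force: 49.2
```

>>> servo_tool:
  deltas:
    - [0.012,0,0,0,0,0,5]
    - [0.012,0,0,0,0,0,5]

```text
t: 17.6
tcp_pos: [0.4821, -0.1318, 0.2307]
tcp_rot: [0.999, 0.037, -0.001, 0.0]
contact_force: [-8.0, -2.7, 7.8]
grip_width: 0.181
gripper_force: 49.3
```

>>> servo_tool:
  deltas:
    - [0.012,0,0,0,0,0,5]
    - [0.012,0,0,0,0,0,5]

```text
t: 17.85
tcp_pos: [0.4825, -0.1318, 0.2307]
tcp_rot: [0.999, 0.037, -0.002, 0.0]
contact_force: [-9.3, -3.6, 9.9]
grip_width: 0.183
gripper_force: 49.5
```

Stop felt: force is rising and motion is stalling. One small nudge, then hold.

>>> servo_tool:
  deltas:
    - [0.012,0,0,0,0,0,5]
    - [0,0,0,0,0,0,5]
    - [0,0,0,0,0,0,5]

```text
t: 18.23
tcp_pos: [0.4827, -0.1318, 0.2307]
tcp_rot: [0.999, 0.037, -0.003, -0.0]
contact_force: [-10.1, -2.7, 10.6]
grip_width: 0.179
gripper_force: 49.6
```

```bash
python3 -c "
from h import *
go(.4828,-.1319,.2307,4.2)"
```

```text
t 18.225 pos [ 0.4827 -0.1318  0.2307] shift [ 0.002  0.003 -0.001] turn [-0.002  0.032  0.002] F [-10.14  -2.69  10.62] M [-0.53  1.55  0.05] w 15.3 gf 49.6
```

>>> servo_tool:
  deltas:
    - [0,0,0,0,0,0,26]
    - [0,0,0,0,0,0,26]
    - [-0.08,0,0,0,0,0,27]
    - [0,0,-0.2,0,0,0,27]
    - [0,0,-0.4,0,0,0,27]
    - [0,0,-0.8,0,0,0,27]
    - [0,0,-0.9,0,0,0,27]
    - [0,0,-0.9,0,0,0,27]
    - [0,0,0,0,0,0,27]
    - [0,0,0,0,0,0,27]

```text
t: 19.48
tcp_pos: [0.4809, -0.1317, 0.3591]
tcp_rot: [0.999, 0.036, 0.0, 0.0]
contact_force: [-0.6, -0.5, -0.2]
grip_width: 0.316
gripper_force: 0.0
```

Run:
```python
from h import *
go(.4828,-.1319,.33,4.2)
im=env.grab_frame('wrist'); save(im[60:360,220:500].repeat(2,0).repeat(2,1),'w_end.png')
```

```text
t 19.475 pos [ 0.4809 -0.1317  0.3591] shift [0.046 0.008 0.727] turn [ 0.001 -0.004 -0.002] F [-0.56 -0.49 -0.25] M [-0.01 -0.01 -0.03] w 27.0 gf 0.0
```

View pics/w_end.png

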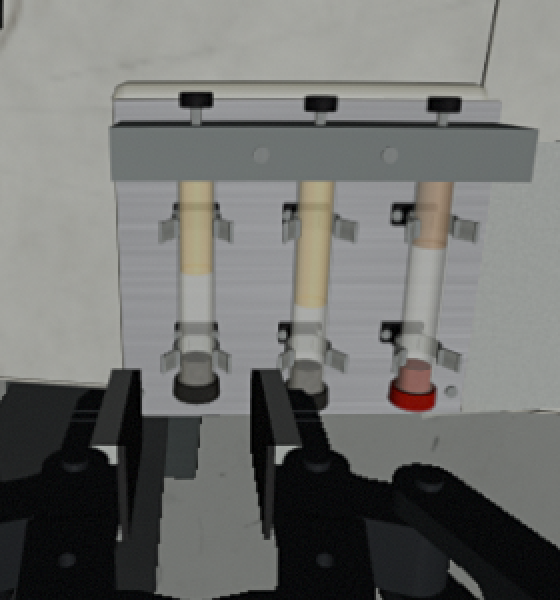

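The tube lies in both clips with its foot inside the cup (tube x≈197, rail edge y≈180). The neighbouring tubes are untouched and the gripper is clear.

```bash
python3 -c "
from station import env
print(env.close_job())"
```

```text
the job is handed in; nothing more can be done
None
```

The tube is in both clips of the free (left) station with its foot against the stop at roughly 5 N, released, and the job is handed in; no verdict came back.

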